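# Roll the speaker over and press its recessed reset button

## Robot

A 7-joint arm with a two-finger parallel gripper is mounted at the origin on the work surface. World frame = base frame: x ahead of the robot, y to its left, z up, the work surface at z = 0. Lengths are in m, angles in degrees, forces in N, time in s.
With the tool pointing down it reaches from about 0.425 to 0.875 m from the base axis. Payload 4.7 kg.
Tool frame: the origin (TCP) lies at the very end of the fingers, on their centre line; the grasp point (between the pads) lies 19 mm behind it; z points along the fingers, y is the line along which they close (so a half turn about z gives the same grasp; the last joint's range is limited). The gripper opens to 87 mm and grips with 3 to 60 N. Pads are 19 mm wide; open, the fingers measure 117 mm over their backs; the gripper's body (75 mm by 190 mm) begins 51 mm behind the grasp point.
Start: joints at [-75.338, 18.392, -4.016, 83.108, 1.295, 78.541, -3.26], TCP at [0.156, 0.631, 0.223] pointing down, gripper open.
Joint ranges: [-163.93, 163.93], [-17.29, 119.83], [-79.2, 71.16], [3.27, 140.29], [-89.18, 269.18], [5.43, 117.66], [-154.24, 154.24]. Speed limits (degrees/s): [147.25, 147.25, 180, 180, 180, 180, 180].

## Interface

Orientations are given as [roll, pitch, yaw] about the fixed x, y, z axes, in that order (R = Rz(yaw) Ry(pitch) Rx(roll)).
In Python, from cell import get_obs, cams, ticket, finder gives the robot as it stands.
- The arm moves only by the shell command python3 -m creep 'ROWS' [FORCE]. ROWS is text: rows parted by semicolons, each of 5 numbers parted by spaces: the shift along the world's x, y, z in m, then the turn about the world's z in degrees, then the finger opening in m, from 0 to 0.087. A call has 1 to 8 rows; each row shifts and turns the commanded pose from where the row before left it; what a row does not reach is not made up. A row lasts 1/8 s, in which the tool goes at most 62.5 mm and 10.7 degrees, less where a joint would pass 70% of its speed; a pose out of reach is approached as far as the arm can. A call with a gripper value outside its range is refused whole. The fingers move at their own pace and stop on an object; FORCE is the grip in N (left out, the last holds). Time passes only in rows, so rows that do not move let the fingers close. It gives the time, the measured TCP pose, the force, the opening and the grip force at its end, in the units of the state.
- get_obs(): the state, without advancing time (a new reading comes with each control period).
- cams.read_camera(name): name is "scene" or "top"; returns the picture (384x512x3 uint8, red, green, blue); there is no depth.
- cams.calibration(name): a dict with "fx", "fy", "cx", "cy" (pixels), "extrinsics" (4x4, takes a point from world to camera coordinates). Camera axes: x right, y down, z forward; pixel columns grow to the right and rows downward; lengths in m; the calibration is good to about 2 mm. A picture is of the moment at which its call begins. calibration takes no time and is no camera call.
- ticket.sign_off(): hands the job in; it is judged then, once.
Trained networks look in the newest picture that a camera, given by its name, has taken for a name from the list of things; names that differ only in an ending like _2 or _b are one class to them, and where a whole thing is asked for, a point or a joint stands for the part that bears it (a point fixed in the world has none). Each returns a list of dicts, best first, with "p" (0 to 1); they miss things now and then, are a little off and sometimes report something else, mostly with a low value. They report only what shows in the picture. A call takes as long as a camera call. They do not tell look-alikes from the thing itself.
- finder.masks_of(name, camera): "mask" (384x512 bool, what is visible of it) and "xy" ([column, row] in pixels, amid what is visible of it).
- finder.tip_of(name, camera): "xy" ([column, row] in pixels: a listed point, or the origin of a listed thing).
The state is a dict: "time_s": time; "qpos": joint angles; "joint_velocities": joint speeds; "effort": joint torques, N m; "tool_pos": TCP position; "tool_rot": TCP orientation; "force": force on the tool from outside, world axes, zero at the start; "wrist_torque": the same for the moment, N m; "grip_width": finger opening in m; "grasp_force": force on a finger pad.
Only numpy, scipy, OpenCV 4.12 (cv2) and the standard library are available. Lean on these libraries where they do the work, as an engineer would, in place of code of your own. Each camera call takes 0.05 s, during which the arm holds its last target. There are 200 camera calls.

## Task

The portable speaker on the bench mat must be reset, but its recessed reset button is turned away: roll the speaker along the mat, without lifting it, until the button faces straight up. Then take the stylus out of its leaning coil stand, push the button straight and fully in with the stylus, let it spring back, and put the stylus back in the coil, tip down at the bottom. Leave the speaker lying still on the mat with the button up, and do not disturb the spool, circuit board, bottle and meter.

Things in the scene. Friction and masses are not known exactly. Their poses are not given: they have to be found in the camera images.
- mat: Flat grey-blue mat 380 x 260 mm, 3 mm thick, fixed. Origin: centre of its underside. x: its long side, the way the speaker rolls; y: its short side; z up. Spool, board and bottle stand in turn at three places on it: (-155, 0), (152, -62), (152, 62) mm, within 25 mm; their faces leave at least 113 mm each way from the origin in x, so the short way round may be blocked when the long way is free.
- speaker: Round portable speaker 52 mm in diameter, 150 mm long, 0.27-0.43 kg, rigid, grey cloth, black end caps. It lies along the mat's y at any turn (button at least 54 degrees from up); rolls easily, stays where it is left. Origin: on its axis at mid-length, 29 mm above the bench. Own y: along the axis to the end with the orange pod; own z: from the axis out through the button, up when it faces up.
- speaker_barrel (a point): Point on the speaker's axis at own y = -5, in the middle of its plain barrel (y = -75 to +30): push or roll it here. A white seam runs along the barrel at the back, 180 degrees round from the button. Between y = +30 and +54 is a groove 42 mm in diameter with the pod.
- speaker_button (a point): Centre of the mouth of the button's hole, on the orange pod (20 x 22 mm) in the speaker's groove: at own y = +42, z = +24. Hole 10 mm in diameter, 3.5 mm deep down to the white button.
- reset_button (a joint): Travel of the button into the speaker in m: 0 out, 0.003 fully in. Spring: 1.3 N to start, 4 N fully in.
- stylus: Straight stylus 145 mm long, 45 g: steel point 5 mm in diameter and 45 mm long with a flat end, a cone, then a round handle 14 mm in diameter, grey metal below, blue plastic above. Origin at its tip; own z from the tip along the axis to the top of the handle. It starts leaning 35 degrees in the stand's coil.
- stylus_tip (a point): The stylus's tip (same point as its origin).
- stylus_grip (a point): Point on the stylus's axis 125 mm from the tip, on the blue handle: the place to grip it, 30 mm outside the coil's mouth; the handle ends 20 mm above it.
- stand: Fixed stand: dark base 125 x 75 mm, 16 mm high, yellow sponge, and a steel coil that leans 35 degrees from vertical towards own -x. Origin: centre of the base's underside; z up. The coil is closed at the bottom, 22 mm in diameter inside, 30 mm outside, 95 mm deep. The stylus stands loosely in it, tip at the bottom, lying on its lower side 4 mm below the coil's axis.
- stand_floor (a point): Centre of the coil's closed bottom, inside, 28 mm above the bench.
- stand_mouth (a point): Centre of the coil's open upper end, 95 mm from the bottom along the leaning axis, 106 mm above the bench. The line from stand_floor to stand_mouth is the coil's axis.
- spool: Bystander: white solder spool standing on its flange, 58 mm in diameter, 45 mm high, 0.26 kg. Origin: centre of its underside.
- board: Bystander: green circuit board 58 x 78 mm (own x, y) on pillars, 32 mm high with its heat sink, 0.11 kg. Origin: centre of its underside.
- bottle: Bystander: blue bottle with white cap, 48 mm in diameter, 115 mm high, 0.14 kg. Origin: centre of its underside.
- meter: Bystander: yellow hand meter lying flat, 150 x 76 mm (own x, y), 37 mm high at its dial, 0.36 kg. Origin: centre of its underside. It lies on one side of the mat, the stand on the other; which side varies.
Mind the look-alikes: they are no part of the job. What is shaped like the speaker but green is not meant.

How it is judged:
By the outcome, as a careful person would: the job done as asked, in the order asked, and still so for the second after the job is handed in, with the robot touching nothing.
It also fails if it takes over 72 s, if anything falls off the work surface, if the arm or the gripper's body presses on something with over 40 N, if the wrist force passes 120 N, or if a joint passes its speed limit or range.

## Working session

There is one attempt and no reset: what is moved stays moved. The work goes in short steps, Python scripts to look and compute and a shell command to move; the robot and the scene stay as the last step left them, time stands still between calls to the robot, and variables do not carry over. Pictures are saved under pics/ and viewed, at most 10 in all, crops included, and the job is handed in when it is done.

```bash
ls; mkdir -p pics
python3 - <<'E'
from cell import get_obs, cams, ticket, finder
import cv2,numpy as np
o=get_obs();print({k:np.round(v,3).tolist() for k,v in o.items()})
ims=[]
for c in("scene","top"):
    im=cams.read_camera(c);ims.append(im);cv2.imwrite(f"pics/{c}0.png",cv2.resize(im[:,:,::-1],(800,600)))
    k=cams.calibration(c);print(c,k['fx'],k['cx'],k['cy'],np.round(k['extrinsics'],3).tolist())
    for n in("mat","speaker","speaker_barrel","speaker_button","stylus_tip","stylus_grip","stand","stand_floor","stand_mouth","spool","board","bottle","meter"):
        print(c,n,[(round(d['p'],2),np.round(d['xy']).tolist()) for d in finder.tip_of(n,c)[:3]])
E
```

```text
pics
{'time_s': 0.0, 'qpos': [-75.338, 18.439, -4.015, 83.174, 1.295, 78.542, -3.26], 'joint_velocities': [-0.054, -0.055, -0.038, 0.069, -0.108, -0.046, 0.039], 'effort': [-0.0, -49.127, -0.404, -31.253, -0.064, 0.044, 0.0], 'tool_pos': [0.156, 0.631, 0.221], 'tool_rot': [-179.889, 0.006, 166.148], 'force': [0.207, -0.224, -0.16], 'wrist_torque': [-0.001, 0.045, -0.013], 'grasp_force': 0.0, 'grip_width': 0.087}
scene 393.1472970140639 253.4060592472257 194.89555722033853 [[0.454, 0.891, 0.015, -0.232], [0.511, -0.246, -0.824, -0.18], [-0.73, 0.382, -0.566, 1.417], [0.0, 0.0, 0.0, 1.0]]
scene mat [(0.83, [249.0, 238.0])]
scene speaker [(0.92, [244.0, 220.0]), (0.87, [282.0, 160.0]), (0.79, [110.0, 225.0])]
scene speaker_barrel [(0.94, [387.0, 238.0]), (0.8, [244.0, 225.0]), (0.65, [285.0, 161.0])]
scene speaker_button [(0.76, [366.0, 240.0]), (0.75, [262.0, 230.0]), (0.69, [274.0, 165.0])]
scene stylus_tip [(0.56, [173.0, 275.0])]
scene stylus_grip [(0.8, [143.0, 223.0])]
scene stand [(0.63, [159.0, 280.0])]
scene stand_floor [(0.58, [173.0, 276.0]), (0.39, [146.0, 227.0])]
scene sta
[... 439 characters left out ...]
(0.58, [253.0, 180.0])]
top speaker [(0.94, [159.0, 275.0]), (0.9, [249.0, 188.0]), (0.65, [362.0, 238.0])]
top speaker_barrel [(0.98, [156.0, 277.0]), (0.9, [358.0, 235.0]), (0.81, [159.0, 120.0])]
top speaker_button [(0.85, [170.0, 129.0]), (0.83, [240.0, 181.0]), (0.69, [176.0, 282.0])]
top stylus_tip [(0.65, [325.0, 159.0])]
top stylus_grip [(0.46, [348.0, 175.0])]
top stand [(0.86, [329.0, 172.0]), (0.27, [157.0, 188.0])]
top stand_floor [(0.81, [330.0, 156.0])]
top stand_mouth [(0.7, [342.0, 166.0])]
top spool [(0.53, [254.0, 127.0])]
top board [(0.94, [239.0, 232.0]), (0.66, [342.0, 167.0])]
top bottle [(0.73, [284.0, 144.0])]
top meter [(0.76, [155.0, 190.0]), (0.16, [251.0, 187.0])]
```

View pics/scene0.png

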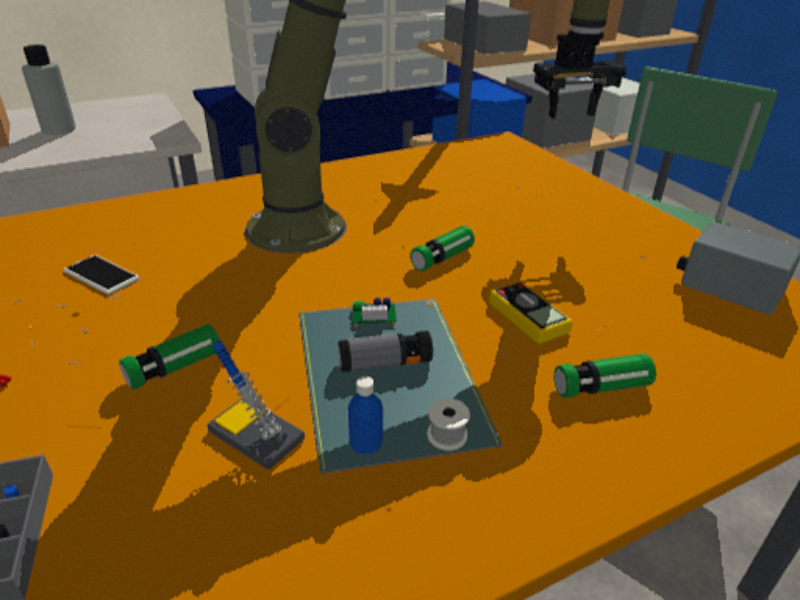

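View pics/top0.png

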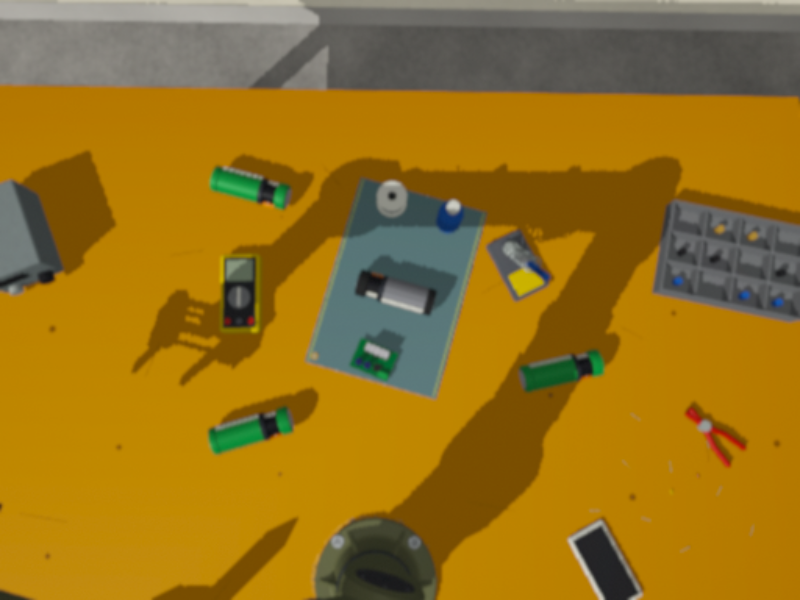

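The scene view shows the speaker mid-mat (385,350), with the orange pod on the far (+x) side facing down. The stand and stylus are at (245,400). Spool and bottle sit at the +x end of the mat, the board is near the robot. In the top view the white seam looks visible from above, and the pod end points to world +y.

```bash
cat > h.py <<'E'
from cell import get_obs, cams, ticket, finder
import cv2,numpy as np
from scipy.optimize import least_squares
K={c:cams.calibration(c) for c in("scene","top")}
def proj(c,P):
    k=K[c];E=np.array(k['extrinsics']);q=np.atleast_2d(P)@E[:3,:3].T+E[:3,3]
    return np.c_[k['fx']*q[:,0]/q[:,2]+k['cx'],k['fy']*q[:,1]/q[:,2]+k['cy']]
def atz(c,uv,z):
    k=K[c];E=np.array(k['extrinsics']);R=E[:3,:3];C=-R.T@E[:3,3]
    d=R.T@np.array([(uv[0]-k['cx'])/k['fx'],(uv[1]-k['cy'])/k['fy'],1]);return C+d*(z-C[2])/d[2]
def tri(a,b):
    r=least_squares(lambda P:np.r_[proj("scene",P)[0]-a,proj("top",P)[0]-b],[.6,0,.05]);return r.x,np.abs(r.fun).max()
def crop(c,x0,y0,x1,y1,f,name):
    im=cams.read_camera(c);cv2.imwrite("pics/"+name,cv2.resize(im[y0:y1,x0:x1,::-1],None,fx=f,fy=f,interpolation=cv2.INTER_CUBIC));return im
E
python3 - <<'E'
from h import *
im={c:cams.read_camera(c) for c in K}
T={}
for n in("mat","speaker","speaker_barrel","speaker_button","stylus_tip","stylus_grip","stand","stand_floor","stand_mouth","spool","board","bottle","meter"):
    a=finder.tip_of(n,"scene");b=finder.tip_of(n,"top")
    best=sorted([(tri(x['xy'],y['xy'])[1],tri(x['xy'],y['xy'])[0].round(4).tolist(),round(x['p'],2),round(y['p'],2)) for x in a[:3] for y in b[:3]],key=lambda t:t[0])[:3]
    for t in best:
        if t[0]<6: print(n,round(t[0],1),*t[1:])
# mat corners from top mask
hsv=cv2.cvtColor(im["top"],cv2.COLOR_RGB2HSV)
m=finder.masks_of("mat","top")[0]['mask'].astype(np.uint8)
hull=cv2.convexHull(max(cv2.findContours(m,0,1)[0],key=cv2.contourArea))
box=cv2.boxPoints(cv2.minAreaRect(hull));print("mat",[atz("top",p,.003).round(4).tolist() for p in box])
a=cv2.resize(im["scene"][200:245,205:290,::-1],(800,424),interpolation=cv2.INTER_CUBIC)
cv2.imwrite("pics/s1.png",a)
b=cv2.resize(im["top"][165:210,220:285,::-1],(800,554),interpolation=cv2.INTER_CUBIC)
cv2.imwrite("pics/t1.png",b)
E
```

```text
mat 1.1 [0.5561, -0.0331, -0.0066] 0.79 0.93
speaker 0.8 [0.526, -0.0299, 0.0341] 0.65 0.82
speaker 1.8 [0.7354, 0.2538, 0.0258] 0.76 0.73
speaker_barrel 0.1 [0.3904, -0.3335, 0.0397] 0.84 0.85
speaker_barrel 0.1 [0.7333, 0.2565, 0.0294] 0.62 0.7
speaker_button 3.0 [0.261, 0.1879, 0.0119] 0.89 0.57
speaker_button 3.2 [0.7009, 0.2083, 0.0146] 0.97 0.65
stylus_tip 0.9 [0.6111, -0.2499, 0.0249] 0.79 0.62
stylus_grip 2.0 [0.5499, -0.2815, 0.1276] 0.83 0.57
stand 0.2 [0.5845, -0.2678, -0.0034] 0.59 0.74
stand_floor 1.3 [0.6197, -0.2578, 0.026] 0.7 0.89
stand_mouth 0.2 [0.571, -0.2783, 0.1116] 0.72 0.67
spool 2.1 [0.7141, -0.0211, 0.0104] 0.6 0.76
board 0.5 [0.3989, 0.0, 0.003] 0.77 0.83
board 1.9 [0.412, -0.0063, -0.3113] 0.62 0.83
bottle 0.7 [0.6693, -0.1247, -0.0029] 0.56 0.79
meter 2.2 [0.5278, 0.2622, -0.0057] 0.86 0.95
mat [[0.3972, 0.1431, 0.003], [0.7677, 0.0506, 0.003], [0.6954, -0.2123, 0.003], [0.3302, -0.11, 0.003]]
```

View pics/s1.png

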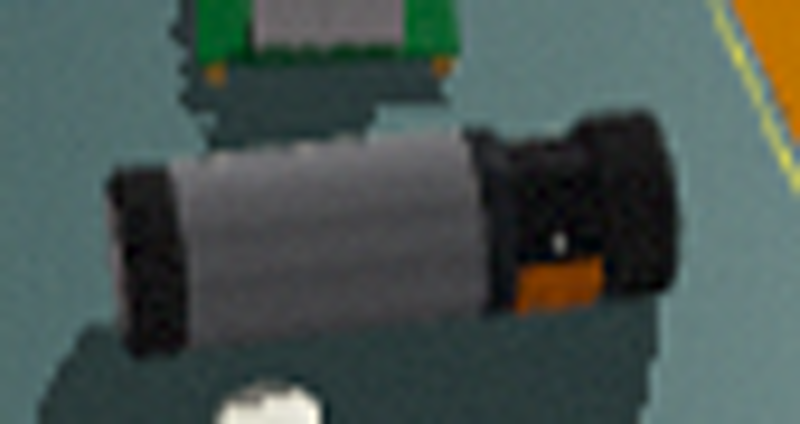

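View pics/t1.png

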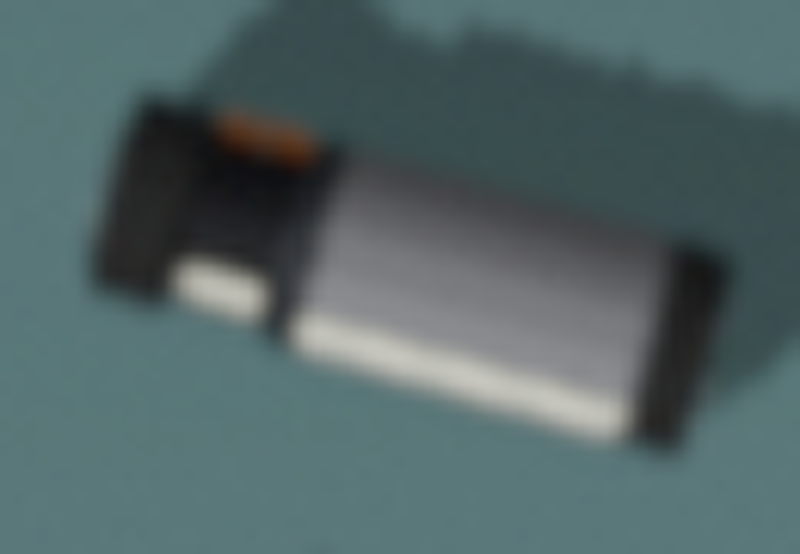

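The button is on the +x side and somewhat below horizontal; the seam is on the −x side just above horizontal. In the top crop the seam runs (300,335)→(625,430). In the scene crop the pod is at (560,284). Next I'll fit the pose.

```bash
cat >> h.py <<'E'
def frame(p):
    x,y,yaw,phi=p;ex=np.array([np.cos(yaw),np.sin(yaw),0]);ey=np.array([-np.sin(yaw),np.cos(yaw),0])
    return np.array([x,y,.029]),ex,ey
def pt(p,yy,r,a): # a: angle from up toward mat +x
    o,ex,ey=frame(p);return o+ey*yy+r*(np.sin(a)*ex+np.cos(a)*np.array([0,0,1]))
E
python3 - <<'E'
from h import *
t=lambda X,Y:np.array([220+X*65/800,165+Y*45/554]); s=lambda X,Y:np.array([205+X*85/800,200+Y*45/424])
def res(p):
    r=[]
    # end caps centre (visible silhouette centre) 
    for uv,yy in((t(120,190),.075),(t(705,350),-.075)):r+=list(proj("top",pt(p,yy,0,0))[0]-uv)
    for uv,yy in((t(312,337),.026),(t(622,425),-.056)):
        r+=list(proj("top",pt(p,yy,.026,p[3]+np.pi))[0]-uv)
    r+=list(.5*(proj("scene",pt(p,.042,.025,p[3]-.2))[0]-s(560,284)))
    return r
f=least_squares(res,[.545,-.03,-.25,1.9]);print(f.x.round(4),np.degrees(f.x[2:]),np.round(f.fun,1))
c=np.mean([[0.3972,0.1431],[0.7677,0.0506],[0.6954,-0.2123],[0.3302,-0.11]],0);print("mat",c)
p=np.r_[f.x];ex=frame(p)[1]
for n,b in(("spool",[.714,-.021]),("board",[.399,0]),("bottle",[.669,-.1247])):
    d=np.r_[np.array(b)-p[:2],0];print(n,d@ex,d@frame(p)[2])
print("barrel",pt(p,-.005,0,0))
# scene overlay check
im=cams.read_camera("scene").copy();im2=cams.read_camera("top").copy()
F=8
def draw(im,c,x0,y0,x1,y1):
    v=cv2.resize(im[y0:y1,x0:x1,::-1],None,fx=F,fy=F)
    for yy,r,a in((.042,.024,p[3]),(.03,.026,p[3]+np.pi),(-.06,.026,p[3]+np.pi),(.075,0,0),(-.075,0,0),(.06,.026,0),(-.07,.026,0)):
        u=(proj(c,pt(p,yy,r,a))[0]-[x0,y0]+.5)*F;cv2.circle(v,tuple(int(k) for k in u),3,(0,0,255),-1)
    return v
a=draw(im,"scene",205,200,290,235);b=draw(im2,"top",220,165,305,205);cv2.imwrite("pics/ov.png",np.vstack([a,b]))
E
```

```text
[ 0.5274 -0.0345 -0.249   1.955 ] [-14.26575489 112.01062501] [ 0.1  0.1  1.3  0.1 -1.8 -0.3 -0.  -0.3 -1.  -0.5]
mat [ 0.547625 -0.03215 ]
spool 0.17748738353509355 0.05909686443220044
board -0.13297383616225783 0.0018270550730546328
bottle 0.1594287731402803 -0.052494248971189955
barrel [ 0.52619103 -0.03938392  0.029     ]
```

View pics/ov.png

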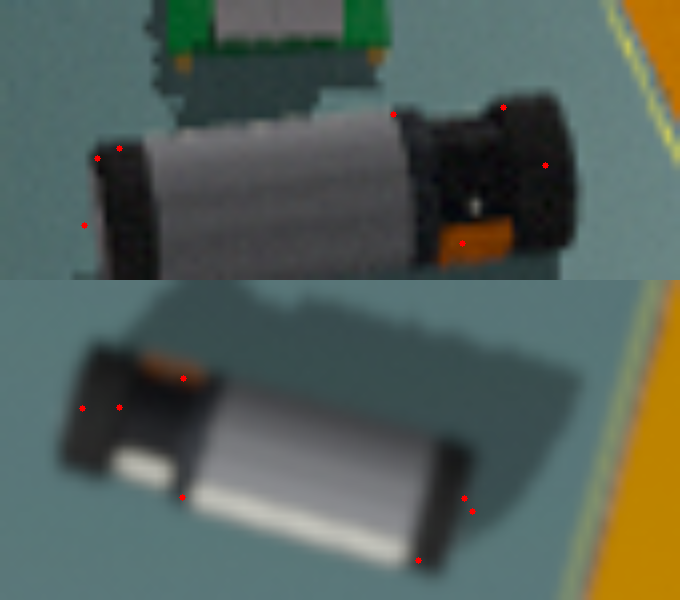

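```bash
python3 -m creep '0.033 -0.052 0 0 0.01;0.034 -0.053 0 0 0;0.034 -0.053 0 0 0;0.034 -0.053 0 0 0;0.034 -0.053 0 0 0;0.034 -0.053 0 0 0;0.034 -0.053 0 0 0;0.034 -0.053 0 0 0' 20; python3 -m creep '0.034 -0.053 0 0 0;0.034 -0.053 0 0 0;0.034 -0.053 0 0 0;0.034 -0.053 0 0 0;0.033 -0.05 0 0 0;0 0 0 0 0;0 0 0 0 0'
```

```text
time_s: 3.95
tool_pos: [0.4258, 0.2091, 0.223]
tool_rot: [179.9, 0.0, 166.2]
force: [0.8, 0.5, 0.1]
grip_width: 0.0148
grasp_force: 0.0
time_s: 4.82
tool_pos: [0.5927, -0.0491, 0.2223]
tool_rot: [180.0, -0.0, 166.1]
force: [-0.4, -0.8, -0.3]
grip_width: 0.0004
grasp_force: 0.0
```

```bash
python3 -m creep '0 0 -0.05 0 0;0 0 -0.05 0 0;0 0 -0.05 0 0;0 0 -0.05 0 0;-0.0097 0.0025 0 0 0;-0.0097 0.0025 0 0 0;-0.0048 0.0012 0 0 0;-0.0048 0.0012 0 0 0';python3 -m creep '-0.0048 0.0012 0 0 0;-0.0048 0.0012 0 0 0;-0.0048 0.0012 0 0 0;-0.0048 0.0012 0 0 0;-0.0048 0.0012 0 0 0;-0.0048 0.0012 0 0 0;-0.0048 0.0012 0 0 0;0 0 0 0 0'
python3 - <<'E'
from h import *
a=crop("scene",190,180,300,245,7,"s2.png")
for c in K:
    cams.read_camera(c)
    for n in("speaker","speaker_button"):print(c,n,[(round(d['p'],2),np.round(d['xy']).tolist()) for d in finder.tip_of(n,c)[:4]])
E
```

```text
time_s: 5.82
tool_pos: [0.5649, -0.0418, 0.0245]
tool_rot: [179.9, 0.2, 166.2]
force: [0.4, -0.6, 0.3]
grip_width: 0.0
grasp_force: 0.0
time_s: 6.82
tool_pos: [0.5298, -0.0336, 0.0225]
tool_rot: [180.0, -0.0, 166.2]
force: [0.6, 0.3, 0.8]
grip_width: 0.0004
grasp_force: 0.0
scene speaker [(0.97, [242.0, 212.0]), (0.88, [388.0, 241.0]), (0.71, [282.0, 158.0]), (0.63, [108.0, 227.0])]
scene speaker_button [(0.87, [368.0, 238.0]), (0.69, [262.0, 212.0]), (0.62, [90.0, 237.0]), (0.59, [272.0, 160.0])]
top speaker [(0.85, [358.0, 237.0]), (0.84, [158.0, 121.0]), (0.61, [159.0, 276.0])]
top speaker_button [(0.88, [170.0, 129.0]), (0.8, [178.0, 280.0]), (0.68, [375.0, 237.0]), (0.66, [330.0, 157.0])]
```

View pics/s2.png

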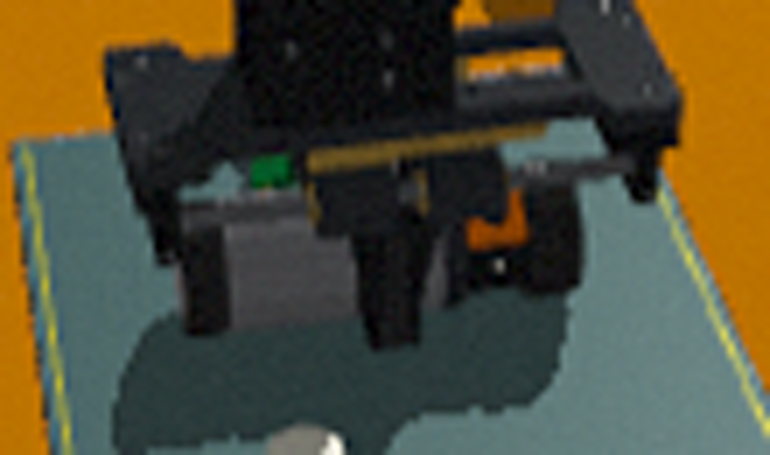

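The pod has rolled up to about (495,215) in this crop, facing the far side and up. I'll roll it further, then back off and measure.

```bash
python3 -m creep '-0.0048 0.0012 0 0 0;-0.0048 0.0012 0 0 0;-0.0029 0.0007 0 0 0;0 0 0 0 0;0.029 -0.007 0 0 0;0.0145 -0.0036 0.03 0 0;0 0 0.06 0 0;0 0 0.06 0 0';python3 -m creep '0.05 -0.012 0.05 0 0;0.03 -0.05 0 0 0;0 -0.06 0 0 0;0 -0.06 0 0 0;0 0 0 0 0'
python3 - <<'E'
from h import *
ims=[]
for c,r in(("scene",(190,180,300,240)),("top",(220,165,330,225))):
    im=cams.read_camera(c);x0,y0,x1,y1=r;np.save(c+".npy",im)
    ims.append(cv2.resize(im[y0:y1,x0:x1,::-1],None,fx=5,fy=5,interpolation=cv2.INTER_CUBIC))
    for n in("speaker","speaker_button"):print(c,n,[(round(d['p'],2),np.round(d['xy'],1).tolist()) for d in finder.tip_of(n,c)[:5]])
cv2.imwrite("pics/r3.png",np.vstack(ims))
E
```

```text
time_s: 8.18
tool_pos: [0.561, -0.0414, 0.1738]
tool_rot: [-180.0, -0.0, 166.1]
force: [1.5, 0.9, -0.3]
grip_width: 0.0009
grasp_force: 0.0
time_s: 8.8
tool_pos: [0.6322, -0.2301, 0.2162]
tool_rot: [-179.7, -0.0, 165.5]
force: [0.4, 0.3, 0.1]
grip_width: 0.0004
grasp_force: 0.0
scene speaker [(0.8, [238.5, 209.1]), (0.68, [282.7, 155.9]), (0.67, [109.6, 226.6]), (0.65, [389.9, 239.0])]
scene speaker_button [(0.92, [92.4, 237.0]), (0.91, [260.2, 204.0]), (0.6, [271.3, 162.6]), (0.56, [362.4, 239.2])]
top speaker [(0.93, [159.8, 123.4]), (0.92, [160.3, 275.2]), (0.85, [361.9, 234.5]), (0.58, [246.8, 205.5]), (0.19, [235.5, 200.1])]
top speaker_button [(0.76, [166.8, 128.8]), (0.75, [373.7, 239.7]), (0.69, [233.4, 200.8]), (0.68, [174.7, 278.9])]
```

View pics/r3.png

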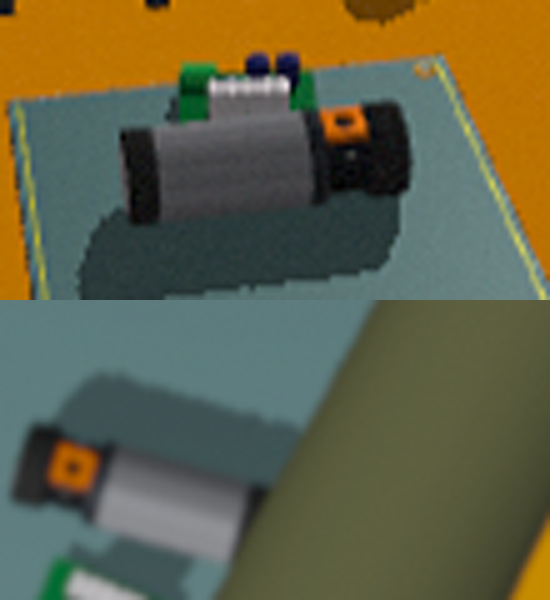

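The pod is now nearly on top: hole at crop (345,121) in scene and (73,467) in top. The arm hides part of the barrel in the top view, so I'll move it aside towards the stylus and measure both.

```bash
python3 -m creep '-0.03 -0.05 0 9 0.03;-0.03 -0.05 0 9 0.05;-0.03 -0.05 0 9 0.05;-0.02 -0.03 0 9 0.05;0 0 0 0 0.05'
python3 - <<'E'
from h import *
print(get_obs()['qpos'])
ims=[]
for c,r in(("scene",(120,190,270,300)),("top",(215,130,365,240))):
    im=cams.read_camera(c);x0,y0,x1,y1=r;np.save(c+".npy",im)
    ims.append(cv2.resize(im[y0:y1,x0:x1,::-1],None,fx=5,fy=5,interpolation=cv2.INTER_CUBIC)[:,:])
    for n in("speaker_button","stylus_grip","stylus_tip","stand_floor","stand_mouth","stand"):print(c,n,[(round(d['p'],2),np.round(d['xy'],1).tolist()) for d in finder.tip_of(n,c)[:4]])
    for n in("speaker","stylus"):
        for d in finder.masks_of(n,c)[:4]:
            if n=="stylus":print(c,n,d['p'],d['xy'],d['mask'].sum(),cv2.minAreaRect(np.argwhere(d['mask'])[:,::-1].astype(np.float32)))
            else:
                print(c,n,round(d['p'],2),d['xy'])
cv2.imwrite("pics/r4.png",cv2.resize(np.vstack(ims),None,fx=.54,fy=.54,interpolation=cv2.INTER_AREA))
E
```

```text
time_s: 9.72
tool_pos: [0.5213, -0.406, 0.2169]
tool_rot: [-180.0, 0.0, -158.3]
force: [0.7, 0.1, 1.2]
grip_width: 0.0421
grasp_force: 0.0
[ 14.98179627  20.8994141   27.0964573   82.92284328  -9.54258449
  78.41011534 154.13303471]
scene speaker_button [(0.91, [272.6, 161.8]), (0.78, [93.2, 235.0]), (0.76, [257.5, 204.1]), (0.55, [366.3, 238.0])]
scene stylus_grip [(0.79, [146.2, 226.2])]
scene stylus_tip [(0.7, [171.6, 275.0])]
scene stand_floor [(0.79, [170.4, 278.2])]
scene stand_mouth [(0.59, [148.7, 235.6]), (0.27, [238.4, 201.8])]
scene stand [(0.95, [163.4, 278.3])]
scene speaker 0.77 [107.4, 227.1]
scene speaker 0.59 [280.4, 159.0]
scene speaker 0.57 [389.3, 240.0]
scene speaker 0.55 [241.5, 208.3]
scene stylus 0.64 [149.6, 238.2] 263 ((149.75729370117188, 238.6483154296875), (45.79279327392578, 6.399613857269287), 58.570438385009766)
top speaker_button [(0.79, [235.8, 200.5]), (0.76, [374.7, 243.0]), (0.71, [178.0, 281.9]), (0.64, [170.8, 128.2])]
top stylus_grip [(0.45, [350.9, 176.9])]
top stylus_tip [(0.49, [329.8, 159.8]), (0.37, [250.6, 180.6])]
top stand_floor [(0.6, [330.5, 159.2])]
top stand_mouth [(0.81, [341.6, 167.9])]
top stand []
top speaker 0.93 [249.4, 201.5]
top speaker 0.83 [159.6, 123.2]
top speaker 0.82 [157.8, 275.6]
top speaker 0.57 [349.2, 238.4]
top stylus 0.35 [238.6, 231.9] 480 ((238.85220336914062, 229.53103637695312), (25.79601287841797, 18.969432830810547), 25.016895294189453)
```

View pics/r4.png

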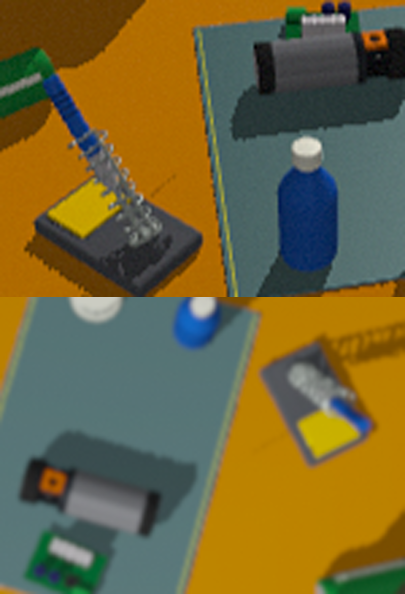

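Both objects are clear in view. Speaker button is at top px ≈(235,200), and the stylus leans over the yellow sponge. Joint 7 sits at its range limit, so I'll use the half-turn-equivalent grasp. First, the measurements.

Run:
```python
from h import *
I={c:np.load(c+".npy") for c in K}
E={}
for c,(x0,y0,x1,y1) in(("scene",(125,200,180,300)),("top",(315,140,370,200))):
    h=cv2.cvtColor(I[c],cv2.COLOR_RGB2HSV).astype(int);m=(h[...,0]>100)&(h[...,0]<130)&(h[...,1]>130)&(h[...,2]>50)
    m2=np.zeros_like(m);m2[y0:y1,x0:x1]=m[y0:y1,x0:x1]
    P=np.argwhere(m2)[:,::-1].astype(np.float32);r=cv2.minAreaRect(P);print(c,len(P),r)
    b=cv2.boxPoints(r);e=sorted([(b[i]+b[(i+1)%4])/2 for i in range(4)],key=lambda q:-np.linalg.norm(q-r[0]))[:2];e=sorted(e,key=lambda q:q[1]);print(e)
    E[c]=e if c=="scene" else e[::-1]  # upper end first
top,_=tri(E["scene"][0],E["top"][0]);low,_=tri(E["scene"][1],E["top"][1])
print("top end",top,"low blue",low,"len",np.linalg.norm(top-low),tri(E["scene"][0],E["top"][0])[1],tri(E["scene"][1],E["top"][1])[1])
# speaker
from itertools import product
out=[]
for d in finder.masks_of("speaker","top") if False else []:pass
for c,(x0,y0,x1,y1) in(("scene",(245,185,275,225)),("top",(220,185,250,215))):
    h=cv2.cvtColor(I[c],cv2.COLOR_RGB2HSV).astype(int);m=(h[...,0]>4)&(h[...,0]<22)&(h[...,1]>140)&(h[...,2]>90)
    m2=np.zeros_like(m);m2[y0:y1,x0:x1]=m[y0:y1,x0:x1]
    n,l,s,cc=cv2.connectedComponentsWithStats(m2.astype(np.uint8));print(c,s[1:].tolist(),cc[1:].tolist())
```

```text
scene 178 ((146.08314514160156, 232.63168334960938), (32.75157165527344, 6.140919208526611), 57.7243537902832)
[array([137.3386 , 218.78613], dtype=float32), array([154.8277 , 246.47723], dtype=float32)]
top 53 ((344.15594482421875, 172.80941772460938), (15.619864463806152, 3.4476277828216553), 39.289405822753906)
[array([338.1114 , 167.86388], dtype=float32), array([350.2005 , 177.75496], dtype=float32)]
top end [ 0.53951208 -0.29273308  0.14211002] low blue [ 0.57750184 -0.27244741  0.08674149] len 0.07014559286302058 0.46112257735654794 0.24702674578190909
scene [[245, 185, 30, 9, 218], [273, 193, 1, 2, 2], [254, 201, 9, 7, 48]] [[259.4036697247706, 188.2018348623853], [273.0, 193.5], [258.1875, 204.1875]]
top [[230, 193, 10, 10, 77]] [[234.25974025974025, 197.8961038961039]]
```

```bash
python3 -m creep '0 0.02 0 -10.5 0.05;0 0.02 0 -10.5 0.05;0 0 0 -10.5 0.05;0 0 0 -10.5 0.05;0 0 0 -10.5 0.05;0 0 0 -10.5 0.05;0 0 0 -10.5 0.05;0 0 0 -10.5 0.05';python3 -m creep '0 0 0 -10.5 0.05;0 0 0 -10.5 0.05;0 0 0 -10.5 0.05;0 0 0 -10.5 0.05;0 0 0 -10.5 0.05;0 0 0 -10.5 0.05;0 0 0 -10.5 0.05;0 0 0 -10.5 0.05'
python3 - <<'E'
from h import *
print(get_obs()['qpos'].round(1) if hasattr(get_obs()['qpos'],'round') else 0)
cams.read_camera("top")
for d in finder.masks_of("speaker","top"):
    x,y=d['xy']
    if 220<x<290 and 180<y<220:
        m=d['mask'].astype(np.uint8);r=cv2.minAreaRect(np.argwhere(m)[:,::-1].astype(np.float32));print(d['p'],m.sum(),r)
        b=cv2.boxPoints(r);e=sorted([(b[i]+b[(i+1)%4])/2 for i in range(4)],key=lambda q:-np.linalg.norm(q-r[0]))[:2]
        print([atz("top",q,.029).round(4).tolist() for q in e])
        # rows edges
        n,_,_,_=0,0,0,0
E
```

```text
time_s: 11.62
tool_pos: [0.5248, -0.3618, 0.2162]
tool_rot: [180.0, 0.0, 117.8]
force: [-0.5, 0.1, 0.0]
grip_width: 0.05
grasp_force: 0.0
time_s: 12.62
tool_pos: [0.5248, -0.3617, 0.2162]
tool_rot: [180.0, -0.0, 33.8]
force: [-0.5, -0.2, -0.6]
grip_width: 0.0502
grasp_force: 0.0
[ -9.   23.6  54.5  87.2 -19.4  79.1  -9.3]
0.75 838 ((247.42047119140625, 203.44932556152344), (51.06148910522461, 17.77178192138672), 16.557069778442383)
[[0.4574, -0.0876, 0.029], [0.4987, 0.0576, 0.029]]
```

```bash
python3 -m creep '0.012 0.038 0 -3.5 0.05;0.012 0.038 0 -3.5 0.05;0 0 -0.05 0 0.05;0 0 -0.04 0 0.05;0 0 -0.017 0 0.05;0 0 0 0 0.05' 25
python3 - <<'E'
from h import *
ims=[]
for c,r in(("scene",(120,190,200,300)),("top",(300,130,380,240))):
    im=cams.read_camera(c);x0,y0,x1,y1=r
    v=cv2.resize(im[y0:y1,x0:x1,::-1],None,fx=5,fy=5,interpolation=cv2.INTER_CUBIC)
    o=get_obs();u=(proj(c,np.array(o['tool_pos'])+[0,0,.019])[0]-[x0,y0]+.5)*5;cv2.circle(v,tuple(int(k) for k in u),3,(0,0,255),-1)
    ims.append(v)
cv2.imwrite("pics/g5.png",np.hstack(ims))
E
```

```text
time_s: 13.48
tool_pos: [0.5484, -0.2858, 0.1087]
tool_rot: [-179.9, 0.1, 27.2]
force: [-0.9, -0.5, 0.6]
grip_width: 0.0498
grasp_force: 0.0
```

View pics/g5.png

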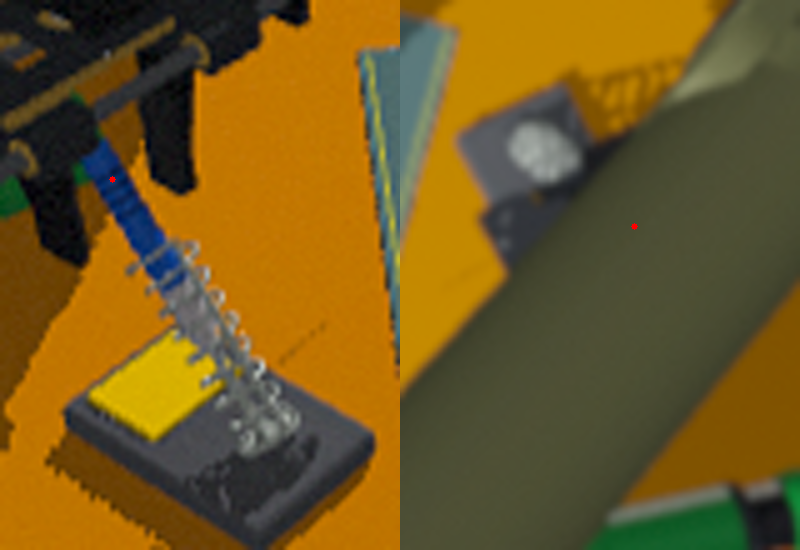

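The stylus handle sits between the two fingers (red dot at the handle, crop (112,180)). Closing and drawing it out along the coil axis.

```bash
python3 -m creep '0 0 0 0 0.01;0 0 0 0 0;0 0 0 0 0;0 0 0 0 0;0 0 0 0 0' 25; python3 -m creep '-0.0102 -0.0052 0.0164 0 0;-0.0102 -0.0052 0.0164 0 0;-0.0102 -0.0052 0.0164 0 0;-0.0102 -0.0052 0.0164 0 0;-0.0102 -0.0052 0.0164 0 0;-0.0102 -0.0052 0.0164 0 0;0 0 0.05 0 0;0 0 0 0 0'
python3 - <<'E'
from h import *
for c in K:
    im=cams.read_camera(c);np.save(c+".npy",im)
    for n in("stylus_tip","stylus_grip"):print(c,n,[(round(d['p'],2),np.round(d['xy'],1).tolist()) for d in finder.tip_of(n,c)[:4]])
    for d in finder.masks_of("stylus",c)[:2]:print(c,d['p'],d['xy'],d['mask'].sum(),cv2.minAreaRect(np.argwhere(d['mask'])[:,::-1].astype(np.float32)))
print(get_obs()['tool_pos'],proj("scene",np.array(get_obs()['tool_pos'])+[0,0,.019]))
E
```

```text
time_s: 14.2
tool_pos: [0.5489, -0.2858, 0.1092]
tool_rot: [180.0, -0.0, 27.1]
force: [-0.8, -0.2, 0.5]
grip_width: 0.0131
grasp_force: 25.0
time_s: 15.2
tool_pos: [0.4888, -0.3188, 0.2619]
tool_rot: [179.7, -0.3, 27.1]
force: [0.2, -0.1, -0.9]
grip_width: 0.0132
grasp_force: 25.0
scene stylus_tip [(0.91, [138.2, 205.8])]
scene stylus_grip [(0.61, [107.1, 153.6])]
scene 0.59 [117.7, 170.9] 297 ((117.78170776367188, 171.2073974609375), (50.966758728027344, 7.559928894042969), 59.85861587524414)
top stylus_tip [(0.42, [349.6, 168.2])]
top stylus_grip [(0.3, [245.1, 202.7])]
[ 0.48730895 -0.31660298  0.25672064] [[108.53308721 154.57088782]]
```

```bash
cat >> h.py <<'E'
def sty():
    r={}
    for c in K:
        cams.read_camera(c)
        for n in("stylus_tip",):r[c]=[(round(d['p'],2),np.round(d['xy'],1).tolist()) for d in finder.tip_of(n,c)[:2]]
    print(r)
    g=np.array(get_obs()['tool_pos'])+[0,0,.019];print("grip",g.round(4))
    if r["scene"] and r["top"]:
        t,e=tri(r["scene"][0][1],r["top"][0][1]);d=g-t;print("tip",t.round(4),"err",round(e,1),"len",np.linalg.norm(d).round(4),"tilt",np.degrees(np.arccos(d[2]/np.linalg.norm(d))).round(1))
    for t,name in((0,0),(35,0),(-10,0),(10,0),(20,0)):
        a=np.radians(t);P=g-.125*np.array([-.891*np.sin(a),-.454*np.sin(a),np.cos(a)]);print(t,proj("scene",P).round(0),proj("top",P).round(0))
E
python3 -c "
from h import *
sty()"; python3 -m creep '0 0 0 0 0;0 0 0 0 0;0 0 0 0 0;0 0 0 0 0' 3; python3 -c "
from h import *
sty()"
```

```text
{'scene': [(0.63, [140.2, 209.8])], 'top': [(0.62, [330.7, 167.4]), (0.58, [349.7, 170.4])]}
grip [ 0.4876 -0.3169  0.2763]
tip [ 0.5543 -0.2671  0.1665] err 11.5 len 0.1378 tilt 37.2
0 [[119. 205.]] [[360. 196.]]
35 [[140. 209.]] [[349. 171.]]
-10 [[113. 201.]] [[364. 203.]]
10 [[126. 208.]] [[356. 189.]]
20 [[132. 209.]] [[353. 182.]]
time_s: 16.3
tool_pos: [0.4877, -0.3169, 0.2576]
tool_rot: [180.0, 0.0, 27.1]
force: [0.6, -0.3, -1.0]
grip_width: 0.0139
grasp_force: 3.0
{'scene': [(0.7, [137.0, 211.3]), (0.69, [139.3, 210.9])], 'top': [(0.54, [347.0, 170.2])]}
grip [ 0.4877 -0.3169  0.2766]
tip [ 0.553  -0.2872  0.1689] err 2.9 len 0.1294 tilt 33.7
0 [[119. 205.]] [[360. 196.]]
35 [[140. 209.]] [[349. 171.]]
-10 [[113. 201.]] [[364. 203.]]
10 [[126. 208.]] [[356. 189.]]
20 [[132. 209.]] [[353. 182.]]
```

At 3 N the stylus holds its 35° lean (tip matches the 35° prediction in both views). I'll straighten it against the coil's fixed rim: tip back 20 mm into the mouth, then swing the hand upright with a light grip.

```bash
python3 -m creep '0 0 -0.05 0 0;0.0077 0.0039 -0.0123 0 0;0.0077 0.0039 -0.0123 0 0;0.0077 0.0039 -0.0123 0 0;0 0 0 0 0' 4; python3 -m creep '0.0075 0.0038 0.005 0 0;0.0075 0.0038 0.005 0 0;0.008 0.0041 0.0035 0 0;0.008 0.0041 0.0035 0 0;0.0085 0.0043 0.002 0 0;0.0085 0.0043 0.002 0 0;0.0075 0.0038 0.0005 0 0;0.007 0.0036 0.0005 0 0'; python3 -m creep '0 0 0.008 0 0;0 0 0 0 0' ;python3 -c "
from h import *
sty()
crop('scene',100,140,200,290,4,'u6.png')"
```

```text
time_s: 17.12
tool_pos: [0.5116, -0.3043, 0.1701]
tool_rot: [-180.0, 0.1, 27.3]
force: [0.3, -0.4, -0.1]
grip_width: 0.0139
grasp_force: 4.0
time_s: 18.12
tool_pos: [0.5737, -0.2731, 0.1925]
tool_rot: [-180.0, 0.0, 27.1]
force: [-0.3, -0.3, 0.2]
grip_width: 0.0138
grasp_force: 4.0
time_s: 18.38
tool_pos: [0.5735, -0.2739, 0.2016]
tool_rot: [179.9, -0.1, 27.1]
force: [0.5, 0.0, -0.8]
grip_width: 0.014
grasp_force: 4.0
{'scene': [(0.56, [152.1, 242.7])], 'top': []}
grip [ 0.573  -0.2736  0.2197]
0 [[153. 243.]] [[339. 169.]]
35 [[176. 248.]] [[329. 145.]]
-10 [[146. 238.]] [[343. 175.]]
10 [[160. 246.]] [[335. 162.]]
20 [[167. 248.]] [[332. 155.]]
```

View pics/u6.png

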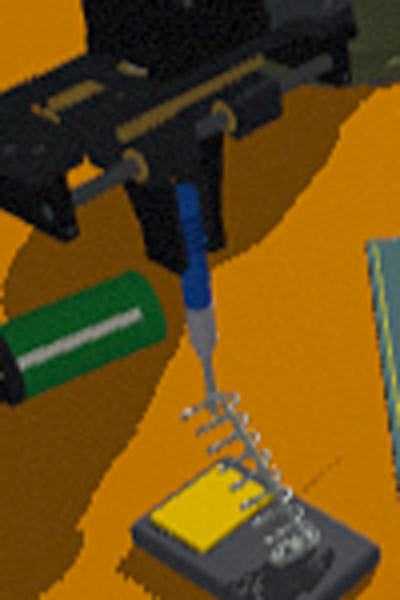

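The stylus is upright (handle top crop (190,185), tip at (213,400), matching the 0° prediction). Grip firmly, lift, and recheck the tilt and the speaker's turn.

```bash
python3 -m creep '0 0 0 0 0;0 0 0.03 0 0;0 0 0.05 0 0;-0.02 -0.06 0.02 0 0;0 0 0 0 0' 30
python3 - <<'E'
from h import *
sty()
I={c:cams.read_camera(c) for c in K};np.savez("I.npz",**I)
for d in finder.masks_of("stylus","scene")[:1]:
    m=d['mask'];print(m.sum(),cv2.fitLine(np.argwhere(m)[:,::-1].astype(np.float32),2,0,.01,.01).ravel().round(3),d['p'])
    g=np.array(get_obs()['tool_pos'])+[0,0,.019]
    q=proj("scene",np.array([g+[0,0,.02],g-[0,0,.125]]));v=q[1]-q[0];print("vertical dir",v/np.linalg.norm(v))
    q=proj("scene",np.array([g+[0,0,.0],g-.125*np.array([-.891*.174,-.454*.174,.985])]));v=q[1]-q[0];print("10deg dir",v/np.linalg.norm(v))
B=[]
cams.read_camera("top")
for d in finder.masks_of("speaker","top"):
    x,y=d['xy']
    if 220<x<290 and 180<y<220: M=d['mask'];print(M.sum())
r=cv2.minAreaRect(np.argwhere(M)[:,::-1].astype(np.float32));print(r)
obs={}
for c,(x0,y0,x1,y1) in(("scene",(250,198,270,212)),("top",(222,188,246,212))):
    h=cv2.cvtColor(I[c],cv2.COLOR_RGB2HSV).astype(int);m=(h[...,0]>4)&(h[...,0]<22)&(h[...,1]>140)&(h[...,2]>90)
    s=m[y0:y1,x0:x1];print(c);print("\n".join("".join(".#"[int(b)] for b in row) for row in s))
    hull=cv2.convexHull(np.argwhere(s)[:,::-1].astype(np.int32)).reshape(-1,2);f=np.zeros(s.shape,np.uint8);cv2.fillConvexPoly(f,hull,1)
    obs[c]=np.argwhere(f)[:,::-1].mean(0)+[x0,y0];print(obs[c])
print("tri",tri(obs["scene"],obs["top"]))
for c in K:
    im=I[c];print([ (round(d['p'],2),d['xy']) for d in finder.tip_of("speaker_button",c)])
E
```

```text
time_s: 19.25
tool_pos: [0.5508, -0.337, 0.3022]
tool_rot: [179.7, 0.1, 26.6]
force: [-0.5, -0.1, -1.1]
grip_width: 0.0131
grasp_force: 30.0
{'scene': [(0.75, [111.0, 207.0]), (0.68, [113.2, 208.4])], 'top': []}
grip [ 0.5549 -0.3287  0.3177]
0 [[117. 208.]] [[368. 169.]]
35 [[139. 212.]] [[357. 143.]]
-10 [[110. 203.]] [[372. 176.]]
10 [[124. 211.]] [[364. 161.]]
20 [[130. 213.]] [[361. 154.]]
291 [1.48000e-01 9.89000e-01 1.09079e+02 1.66691e+02] 0.75
vertical dir [0.21980588 0.97554363]
10deg dir [0.31443274 0.94927975]
826
((247.56602478027344, 203.01885986328125), (51.098121643066406, 17.307430267333984), 15.945395469665527)
scene
....................
....................
....................
..........##........
....#########.......
....#########.......
....###...###.......
.....#########......
.....########.......
.....######.........
....................
....................
....................
....................
[258.35087719 204.14035088]
top
........................
........................
........................
........................
........................
..........##............
.........######.........
.........########.......
.........#########......
........##########......
........####.#####......
........#########.......
........#########.......
........########........
..........######........
........................
........................
........................
........................
........................
........................
........................
........................
........................
[234.29268293 197.7804878 ]
tri (array([0.49182871, 0.02366095, 0.04970637]), np.float64(0.09943146188817309))
[(0.91, [259.3, 203.0]), (0.86, [88.1, 236.3]), (0.78, [271.1, 161.6]), (0.66, [365.3, 239.6]), (0.63, [340.6, 203.6])]
[(0.68, [179.2, 280.2]), (0.63, [234.6, 198.1]), (0.56, [170.6, 129.0]), (0.51, [372.1, 240.9])]
```

```bash
cat > roll.py <<'E'
from h import *
def cyl(p):
    A=np.linspace(0,2*np.pi,48);return np.array([pt(p,y,.026,a) for y in(-.075,.075) for a in A])
def pod(p):
    o,ex,ey=frame(p);u=np.sin(p[3])*ex+np.array([0,0,np.cos(p[3])]);t=np.cos(p[3])*ex-np.array([0,0,np.sin(p[3])])
    return [o+.024*u+ey*(.042+a*.011)+t*b*.010 for a in(-1,1) for b in(-1,1)]
def fillm(uv):
    m=np.zeros((384*8,512*8),np.uint8);cv2.fillConvexPoly(m,cv2.convexHull(((uv+.5)*8).astype(np.int32)),1);M=cv2.moments(m,True);return np.array([M['m10'],M['m01']])/M['m00']/8-.5
def measure(c,roi):
    im=cams.read_camera(c);mk=[d for d in finder.masks_of("speaker",c) if roi[0]<d['xy'][0]<roi[2] and roi[1]<d['xy'][1]<roi[3]]
    m=mk[0]['mask'];P=np.argwhere(m)[:,::-1].astype(np.float32);ctr=P.mean(0);dr=cv2.fitLine(P,2,0,.01,.01).ravel()[:2];dr*=np.sign(dr[0])
    h=cv2.cvtColor(im,cv2.COLOR_RGB2HSV).astype(int);om=(h[...,0]>4)&(h[...,0]<22)&(h[...,1]>140)&(h[...,2]>90)&(cv2.dilate(cv2.erode(m.astype(np.uint8),np.ones((2,2))),np.ones((2,2)))>0)
    f=np.zeros(om.shape,np.uint8);cv2.fillConvexPoly(f,cv2.convexHull(np.argwhere(om)[:,::-1].astype(np.int32)),1);oc=np.argwhere(f)[:,::-1].mean(0)
    def r1(q):
        p=[q[0],q[1],q[2],0];uv=proj(c,cyl(p));a=proj(c,np.array([pt(p,-.06,0,0),pt(p,.06,0,0)]));d=a[1]-a[0];d/=np.linalg.norm(d);d*=np.sign(d[0])
        return np.r_[fillm(uv)-ctr,10*(d-dr)]
    q=least_squares(r1,[.48,-.015,-.26],diff_step=1e-3).x
    g=np.radians(np.arange(-40,41,1.));e=[np.linalg.norm(fillm(proj(c,np.array(pod([*q,a]))))-oc) for a in g];e2=[fillm(proj(c,np.array(pod([*q,a]))))[1]-oc[1] for a in g]
    i=np.argmin(e);print(c,"area",m.sum(),"n_or",f.sum(),"pose",q.round(4),"yaw",np.degrees(q[2]).round(1),"phi",np.degrees(g[i]).round(1),"err",np.round(e[i],2),"phi_row",np.degrees(g[np.argmin(np.abs(e2))]).round(1),"button",pt([*q,g[i]],.042,.024,g[i]).round(4))
if __name__=="__main__":
    for _ in range(2):
        measure("top",(225,185,280,225));measure("scene",(220,195,265,225))
    sty()
E
python3 roll.py
```

```text
top area 878 n_or 82 pose [ 0.4784 -0.0165 -0.2638] yaw -15.1 phi 5.0 err 0.16 phi_row 4.0 button [0.4914 0.0235 0.0529]
scene area 1097 n_or 53 pose [ 0.4779 -0.0169 -0.2598] yaw -14.9 phi 19.0 err 0.25 phi_row 19.0 button [0.4962 0.0217 0.0517]
top area 882 n_or 82 pose [ 0.4776 -0.0178 -0.2641] yaw -15.1 phi 5.0 err 0.37 phi_row 6.0 button [0.4906 0.0222 0.0529]
scene area 1085 n_or 53 pose [ 0.478  -0.0165 -0.261 ] yaw -15.0 phi 19.0 err 0.11 phi_row 19.0 button [0.4964 0.0221 0.0517]
{'scene': [(0.6, [115.1, 206.6]), (0.39, [115.8, 208.6])], 'top': []}
grip [ 0.5544 -0.33    0.3185]
0 [[116. 207.]] [[368. 169.]]
35 [[138. 212.]] [[358. 143.]]
-10 [[109. 203.]] [[373. 176.]]
10 [[123. 211.]] [[365. 161.]]
20 [[130. 212.]] [[361. 154.]]
```

Run:
```python
from roll import *
p=[.478,-.0168,-.262]
for a in(0,5,10,15,20):
    q=pt([*p,0],.042,.024,np.radians(a));print(a,proj("scene",q).round(2),proj("top",q).round(2))
I=dict(np.load("I.npz"))
for c,(x0,y0,x1,y1) in(("scene",(252,199,268,211)),("top",(227,190,243,207))):
    g=I[c][y0:y1,x0:x1].astype(int);print(c);print("\n".join(" ".join(f"{v:3d}" for v in row) for row in g[...,0]))
a=cv2.resize(np.ascontiguousarray(I["scene"][195:218,240:280,::-1]),None,fx=15,fy=15,interpolation=cv2.INTER_CUBIC)
b=cv2.resize(np.ascontiguousarray(I["top"][186:208,222:262,::-1]),None,fx=15,fy=15,interpolation=cv2.INTER_CUBIC)
cv2.imwrite("pics/p7.png",cv2.resize(np.vstack([a,b]),None,fx=.85,fy=.85))
```

```text
0 [[257.8  202.54]] [[234.11 198.59]]
5 [[257.97 203.02]] [[234.31 197.91]]
10 [[258.14 203.56]] [[234.51 197.24]]
15 [[258.3  204.14]] [[234.71 196.59]]
20 [[258.46 204.77]] [[234.9  195.96]]
scene
 26  78  95  89  90  91  91  90  91  92  93  94  95  99  88  89
 20  67  92  87  89  86  86  84  89 104  72  69  63  66  56  55
 25  66 134 131 134 155 159 181 179 183  90  22  25  23  29  29
 31  67 180 192 189 173 168 178 203 214 105  13  26  27  29  29
 34  58 169 213 202 111 100 113 152 216 179   2  16  24  23  25
 33  43 122 214 203  54  29  56 112 221 215  85  17  21  23  25
 30  27  72 203 212 169 130 136 187 217 215  93  11  19  23  21
 28  24  51 173 185 185 166 152 166 163 164  87  12  18  18  21
 16  17  37 124 141 139 139 115 103  89  88  74  16  13  24  21
 15  17  18  57  82  71  76  53  57  35  42  41  17  23  19  23
 20  20  23  23  18   8   4   9   8   4  15  12  11  26  20  25
 25  19  13  22  13  15  16  41  59  14  15   3  18  21  22  15
top
 37  37  36  35  39  47  55  57  57  59  58  58  59  58  58  58
 26  23  24  22  27  38  48  53  56  58  57  58  58  58  57  57
 
[... 258 characters left out ...]
  32  40  88 142 168 167 159 165 172 166 144  96  44  32  49
 35  33  51 108 156 165 143 124 140 164 172 154 105  50  41  62
 36  37  66 125 165 163 125  89 114 154 169 148  97  47  50  75
 38  42  80 138 172 170 141 116 133 163 168 137  82  47  61  85
 37  42  81 135 166 170 159 154 163 175 166 124  67  51  71  94
 38  38  63 106 136 146 149 157 168 171 154 109  61  62  88 105
 39  34  40  63  85  97 112 127 139 140 124  88  59  76 107 119
 38  33  27  33  45  58  67  77  85  89  84  67  63  91 120 129
 37  33  27  29  33  41  45  40  40  47  55  58  72 102 127 135
 43  43  45  45  40  37  36  30  28  35  47  55  78 110 130 136
 62  64  69  69  63  53  50  43  37  38  43  55  83 116 131 134
```

View pics/p7.png

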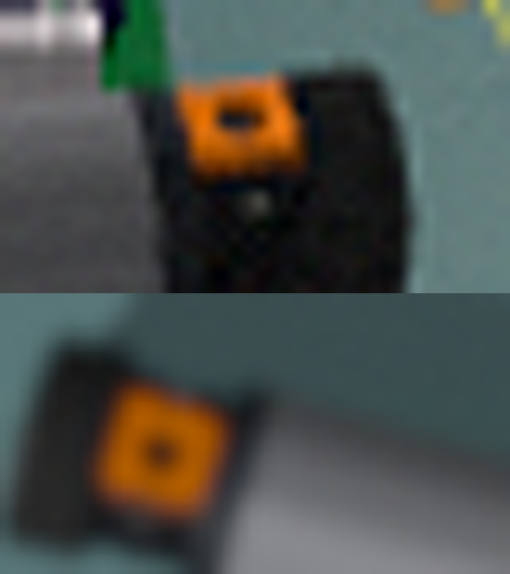

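The hole sits slightly toward +x of the top: scene crop (240,118), top crop (160,451). The top view reads about 5° and the scene view about 12°, so I'll roll roughly 8° (about 4 mm) more, nudging the barrel gently with the stylus shank.

```bash
python3 -m creep '-0.007 0.059 0 0 0;-0.007 0.059 0 0 0;-0.007 0.059 0 0 0;-0.007 0.059 0 0 0;-0.0065 0.0595 0 0 0;0 0 -0.06 0 0;0 0 -0.06 0 0;0 0 -0.04 0 0'; python3 -m creep '0 0 -0.023 0 0;0 0 0 0 0;0 0 0 0 0';python3 -c "
from h import *
sty();sty()
crop('scene',200,130,300,250,5,'n8.png')"
```

```text
time_s: 21.4
tool_pos: [0.5186, -0.0342, 0.1372]
tool_rot: [-179.9, 0.1, 27.2]
force: [-0.0, 0.5, -0.8]
grip_width: 0.0134
grasp_force: 30.0
time_s: 21.78
tool_pos: [0.5208, -0.0346, 0.1177]
tool_rot: [180.0, -0.1, 27.1]
force: [0.0, 0.1, -0.4]
grip_width: 0.0131
grasp_force: 30.0
{'scene': [(0.65, [241.9, 227.7]), (0.2, [246.0, 187.7])], 'top': []}
grip [ 0.5207 -0.0344  0.1366]
0 [[243. 228.]] [[254. 190.]]
35 [[266. 232.]] [[243. 168.]]
-10 [[237. 224.]] [[257. 196.]]
10 [[250. 230.]] [[251. 184.]]
20 [[257. 232.]] [[248. 177.]]
{'scene': [(0.6, [243.1, 227.4])], 'top': []}
grip [ 0.5201 -0.0344  0.1359]
0 [[243. 228.]] [[254. 190.]]
35 [[266. 232.]] [[243. 168.]]
-10 [[236. 224.]] [[257. 197.]]
10 [[250. 230.]] [[251. 184.]]
20 [[257. 232.]] [[248. 177.]]
```

View pics/n8.png

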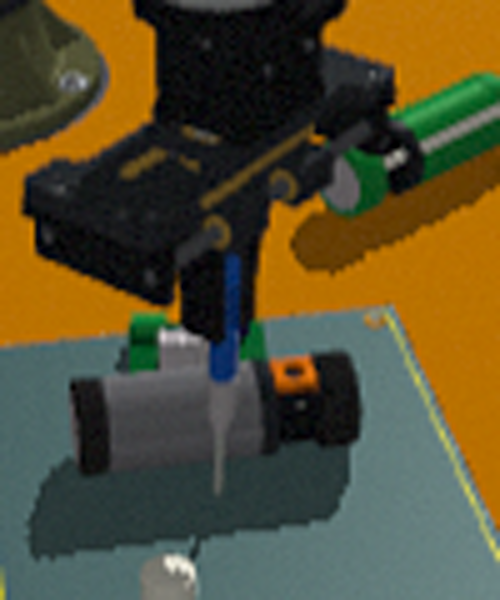

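The stylus is upright with its tip at crop (217,493), just beyond the barrel. Nudging the speaker now.

```bash
python3 -m creep '-0.0058 0.0016 0 0 0;-0.0058 0.0016 0 0 0;-0.0039 0.001 0 0 0;-0.0019 0.0005 0 0 0;-0.0019 0.0005 0 0 0;0 0 0 0 0;0.0145 -0.004 0 0 0;0.0145 -0.004 0.04 0 0'; python3 -m creep '0.01 0 0.05 0 0;0.01 -0.05 0 0 0;0 -0.06 0 0 0;0 -0.06 0 0 0;0 -0.06 0 0 0;0 0 0 0 0;0 0 0 0 0'
python3 - <<'E'
from roll import *
for _ in range(2):
    measure("top",(225,185,280,225));measure("scene",(220,195,265,225))
I={c:cams.read_camera(c) for c in K};np.savez("I2.npz",**I)
for c,(x0,y0,x1,y1) in(("scene",(250,199,266,211)),("top",(227,190,243,207))):
    print(c);print("\n".join(" ".join(f"{v:3d}" for v in row) for row in I[c][y0:y1,x0:x1,0].astype(int)))
sty()
E
```

```text
time_s: 23.22
tool_pos: [0.5276, -0.0371, 0.1545]
tool_rot: [-179.9, 0.4, 27.2]
force: [1.3, 0.2, -0.1]
grip_width: 0.0135
grasp_force: 30.0
time_s: 24.1
tool_pos: [0.5495, -0.2672, 0.2061]
tool_rot: [-180.0, 0.0, 27.1]
force: [-0.1, 0.9, -1.0]
grip_width: 0.0131
grasp_force: 30.0
top area 866 n_or 84 pose [ 0.4735 -0.0165 -0.274 ] yaw -15.7 phi -5.0 err 0.35 phi_row -3.0 button [0.4828 0.0245 0.0529]
scene area 1104 n_or 44 pose [ 0.4748 -0.016  -0.2485] yaw -14.2 phi 11.0 err 0.13 phi_row 12.0 button [0.4896 0.0235 0.0526]
top area 845 n_or 84 pose [ 0.4734 -0.0177 -0.2609] yaw -14.9 phi -3.0 err 0.74 phi_row -2.0 button [0.483  0.0232 0.053 ]
scene area 1027 n_or 44 pose [ 0.4736 -0.0167 -0.2376] yaw -13.6 phi 15.0 err 0.24 phi_row 14.0 button [0.4895 0.0226 0.0522]
scene
  5   9  20  77  89  85  84 113 112 134 134  99  74  66  65  67
 23  15  35 103 163 184 181 173 174 187 198 142  29  24  25  32
 26  31  42 119 213 216 172 156 153 153 198 202  85  11  28  31
 53  38  48  92 207 213 124  63  74 133 205 222 111  18  21  27
 71  36  44  64 171 220 192 173 156 180 193 193 154   6  2
[... 1183 characters left out ...]
51 106 124 172 192 176 123  61  55  84 103
 45  88 148 186 191 170 145 153 182 189 160 101  56  68  97 110
 44  79 128 163 178 177 172 179 193 186 143  81  58  80 106 115
 39  53  85 114 139 153 161 176 184 171 123  69  70  99 117 121
 36  34  41  61  95 118 123 138 148 134  93  63  84 116 129 130
 38  38  36  46  91 119 100  82  87  79  63  63  94 128 139 139
{'scene': [(0.84, [152.3, 233.5]), (0.59, [240.3, 213.4])], 'top': [(0.3, [249.8, 206.2])]}
grip [ 0.5496 -0.2672  0.2255]
tip [ 0.4334 -0.1503 -0.0308] err 41.3 len 0.3047 tilt 32.7
0 [[153. 233.]] [[337. 177.]]
35 [[175. 238.]] [[327. 152.]]
-10 [[146. 229.]] [[341. 183.]]
10 [[160. 237.]] [[334. 170.]]
20 [[166. 238.]] [[331. 163.]]
```

Run:
```python
from roll import *
I=dict(np.load("I2.npz"))
print(I["top"][203:211,227:239].min(2)); print(I["scene"][205:212,254:266].min(2))
p=[.474,-.0168,-.26]
for r in(.021,.023,.026):
  print(r,[(a,proj("top",pt([*p,0],.042,r,np.radians(a)))[0].round(1).tolist()) for a in range(-80,-20,10)])
  print(r,[(a,proj("scene",pt([*p,0],.042,r,np.radians(a)))[0].round(1).tolist()) for a in range(30,100,10)])
```

```text
[[ 38  33  22  17   5   1   3   0   0   2  41  56]
 [ 38  31  28  27  34  40  30   8   0  23  48  59]
 [ 36  32  29  38  71  92  70  36  21  36  55  62]
 [ 38  38  36  46  91 119  97  47  30  42  54  63]
 [ 53  60  62  60  91 112  87  49  37  43  49  64]
 [ 72  80  80  78  84  90  75  54  47  43  47  72]
 [ 86  90  91  90  89  87  82  77  66  52  50  81]
 [ 92  93  93  93  92  92  91  89  80  64  60  85]]
[[26  0  0  0  9  6  9  4 10  9 19 18]
 [28  3  5 14 13  4  4 14 11  4 25 19]
 [15  4  8  9 15 29 11  8  6 15 14 15]
 [19  3 15  7 17 68  8 15  0  5 15 15]
 [18 14 15  4 16 53 11 18  9 12 16 19]
 [22 15 15 21 13  8 12 13 18 11 16 25]
 [25 15 16  7 17 12  8 11  5 11 15 19]]
0.021 [(-80, [232.3, 207.6]), (-70, [232.4, 207.1]), (-60, [232.5, 206.5]), (-50, [232.7, 205.7]), (-40, [232.9, 204.7]), (-30, [233.1, 203.7])]
0.021 [(30, [257.9, 205.8]), (40, [258.1, 207.1]), (50, [258.3, 208.5]), (60, [258.5, 209.8]), (70, [258.6, 211.2]), (80, [258.6, 212.5]), (90, [258.6, 213.7])]
0.023 [(-80, [232.1, 208.2]), (-70, [232.2, 207.7]), (-60, [232.3, 207.0]), (-50, [232.5, 206.1]), (-40, [232.7, 205.1]), (-30, [233.0, 203.9])]
0.023 [(30, [258.0, 205.5]), (40, [258.3, 206.9]), (50, [258.5, 208.4]), (60, [258.6, 209.9]), (70, [258.8, 211.4]), (80, [258.8, 212.8]), (90, [258.8, 214.1])]
0.026 [(-80, [231.9, 209.1]), (-70, [231.9, 208.6]), (-60, [232.1, 207.8]), (-50, [232.3, 206.8]), (-40, [232.5, 205.7]), (-30, [232.9, 204.3])]
0.026 [(30, [258.2, 205.0]), (40, [258.4, 206.6]), (50, [258.7, 208.3]), (60, [258.9, 210.0]), (70, [259.0, 211.7]), (80, [259.1, 213.3]), (90, [259.0, 214.8])]
```

The two white marks beside the pod lie at about −52° and +50°, symmetric, so the button faces up. Moving the tip over the hole to check alignment.

```bash
python3 -m creep '-0.0128 0.0582 0 0 0;-0.0128 0.0582 0 0 0;-0.0128 0.0582 0 0 0;-0.0128 0.0582 0 0 0;-0.0128 0.0582 0 0 0;0 0 -0.036 0 0;0 0 0 0 0;0 0 0 0 0'
python3 - <<'E'
from roll import *
print("holetri",tri([257.5,202.0],[233.3,200.7]))
ims=[]
for c,(x0,y0,x1,y1) in(("scene",(225,150,291,216)),("top",(205,170,271,236))):
    im=cams.read_camera(c)
    ims.append(cv2.resize(im[y0:y1,x0:x1,::-1],None,fx=6,fy=6,interpolation=cv2.INTER_CUBIC))
    print([(round(d['p'],2),np.round(d['xy'],1).tolist()) for d in finder.tip_of("stylus_tip",c)[:2]])
    if c=="scene":print("\n".join(" ".join(f"{v:3d}" for v in row) for row in im[190:208,248:268,0].astype(int)))
cv2.imwrite("pics/b9.png",np.hstack(ims))
g=np.array(get_obs()['tool_pos'])+[0,0,.019];print(g,proj("scene",g-[0,0,.125]))
E
```

```text
time_s: 25.8
tool_pos: [0.4862, 0.0226, 0.1714]
tool_rot: [180.0, -0.0, 27.0]
force: [1.0, -0.7, -0.6]
grip_width: 0.0131
grasp_force: 30.0
holetri (array([0.48299658, 0.02605122, 0.05025417]), np.float64(0.015597185654826262))
[(0.66, [257.5, 196.9])]
136 148 187 182 183 180 182 185 184  76  89 189 187 183 184 183 183 184 185 185
 51  93 193 186 185 183 184 187 184  73  94 195 187 184 185 185 185 186 187 186
 22  56 174 191 189 187 189 188 189  76 107 177 165 159 164 156 147 136 139 137
 16  32 130 147 153 161 145 145 131  82  93 125 113 107 108 107  98  85  89  89
  0  25  69  66  87 110  94  97  74  82  78  89  85  89  86  88  88  90  87  90
  5   3  10   2  46  92  87  89  81  86  78  90  91  88  88  92  90  91  90  90
  3   0  14   0  30  94  88  87  86  85  82  88  88  92  91  91  89  94  93  91
  0  10  19  12  27  92  91  88  82  87  83  90  88  89  91  90  94  89  95  96
  0  12  16  16  26  84  88  86  78  84  82  83  87  92  90  95  91  96  84  87
  7   6   0  12  22  74  84  84  78 101 104 132 130  95  68  64  63  66  50  49
  4  35  14  16  30  97 156 174 173 166 168 179 191 137  26  16  23  28  30  28
 91  94  22  30  43 113 204 208 161 147 152 146 189 190  83  19  26  27  28  27
104 103  49  41  43  84 201 204 119  60  71 125 199 209 105  15  24  30  27  25
 99  96  70  35  36  58 158 211 183 165 150 171 184 186 147   8  24  21  27  24
 90  91  82  27  34  40 109 165 165 164 153 151 138 140 141   8  16  18  22  25
 85  87  87  30  20  28  65 117 102  99  87  92  89  80  83   8  22  21  25  26
 81  81  78  42  18  24  41  80  61  55  38  34  33  10  23  13  19  21  21  20
 74  75  72  47  19  20  20   0   8   6   5  26   0   8   5  12  20  23  19  19
[]
[0.48643721 0.02302451 0.19047078] [[257.22168651 198.2654416 ]]
```

View pics/b9.png

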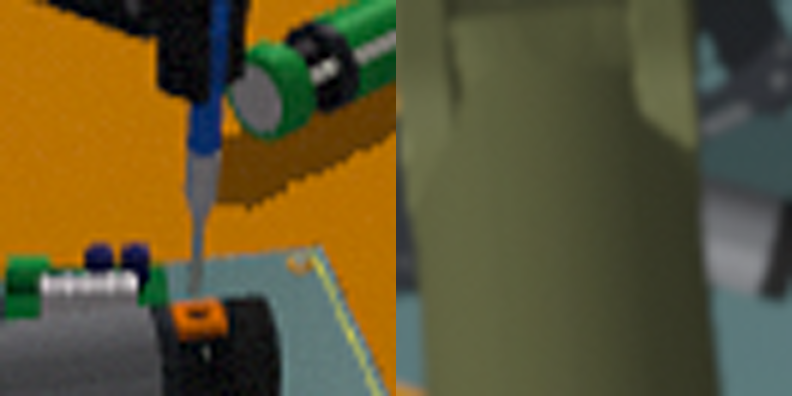

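The tip (crop (195,288)) sits directly above the hole (198,315). The remaining offset is about 1.5 mm, so I'll lower it to just above the mouth and recheck.

```bash
python3 -m creep '0.001 0.0005 -0.005 0 0;0 0 -0.004 0 0;0 0 0 0 0;0 0 0 0 0'
python3 - <<'E'
from roll import *
im=cams.read_camera("scene")
print("\n".join(" ".join(f"{v:3d}" for v in row) for row in im[184:208,250:266,0].astype(int)))
g=np.array(get_obs()['tool_pos'])+[0,0,.019];print(g,proj("scene",g-[0,0,.125]),proj("scene",np.array([g[0],g[1],.053])))
v=cv2.resize(im[180:212,240:280,::-1],None,fx=16,fy=16,interpolation=cv2.INTER_CUBIC);cv2.imwrite("pics/b10.png",v)
E
```

```text
time_s: 26.5
tool_pos: [0.4866, 0.0242, 0.1614]
tool_rot: [180.0, 0.0, 27.1]
force: [-0.3, -0.3, -0.7]
grip_width: 0.0129
grasp_force: 30.0
184 185 182 183 184 182 113  89  95  97  91 107 165 162 161 161
180 184 185 184 183 184 119  87  97  96  89 118 193 187 187 185
181 183 184 186 184 184 140  88  94  96  90 146 189 185 184 185
184 184 183 182 182 183 171  96  92  92 106 180 186 184 181 184
185 182 185 184 184 182 186 119  91  93 145 186 184 183 184 185
184 182 183 183 184 183 185 140  86 105 181 185 186 182 184 185
188 183 184 182 184 186 186 147  80 113 190 185 186 183 184 185
191 188 186 185 184 186 185 151  76 110 193 188 186 187 190 187
173 192 188 188 189 189 190 154  79 127 167 160 157 154 147 133
130 149 153 159 149 148 134 118  82 105 114 108 107 103  97  88
 70  65  89 111  94  97  83  74  84  82  91  88  84  90  90  90
  2   5  47  90  85  84  89  80  86  84  91  89  93  92  91  93
 11   9  32  91  88  89  87  82  81  83  92  89  89  90  92  93
 15  10  28  95  88  92  88  81  85  87  89  89  89  92  94  96
  9  11  25  84  86  87  88  81  83  98  85  94  90  92  95  95
 16  15  19  68  87  81  84  82  90 136 127  93  71  59  62  61
 15  18  35 103 157 179 176  79  87 182 192 137  29  20  17  29
 25  25  38 114 205 210 163  85  92 154 188 192  77  17  29  28
 48  36  42  87 200 208 123  50  59 128 197 212 106  10  25  23
 68  29  39  56 162 210 110  85 151 172 185 185 145  15  27  20
 81  27  30  40 107 165 113 120 155 152 139 139 144   1  22  30
 86  28  26  26  63 121 104 103  89  90  89  80  82  12  24  16
 84  44  16  18  40  78  54  59  35  37  36  14  17  14  14  21
 73  47  12  16  21  10  10   3  11  26   4  16  17   8  19  21
[0.48668174 0.02423167 0.18055224] [[257.59111165 201.27236731]] [[257.57047152 202.05780611]]
```

View pics/b10.png

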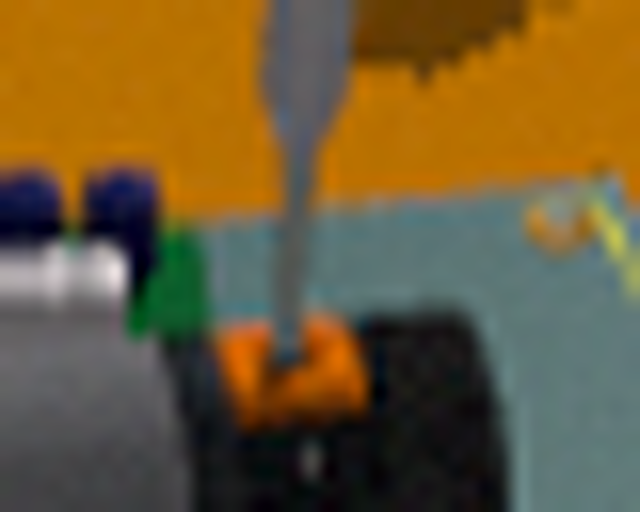

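The tip is centred on the hole, ending at px (257.4,201.5) just above the mouth. Pressing slowly while watching the force.

```bash
python3 -m creep '-0.0002 0.0005 -0.0015 0 0;0 0 -0.0015 0 0;0 0 -0.0015 0 0;0 0 -0.001 0 0;0 0 0 0 0;0 0 0 0 0';python3 -m creep '0 0 -0.001 0 0;0 0 -0.001 0 0;0 0 0 0 0;0 0 0 0 0'
```

```text
time_s: 27.3
tool_pos: [0.4864, 0.0247, 0.156]
tool_rot: [180.0, -0.0, 27.1]
force: [0.0, -0.3, -0.1]
grip_width: 0.0135
grasp_force: 30.0
time_s: 27.8
tool_pos: [0.4866, 0.0248, 0.1542]
tool_rot: [180.0, -0.0, 27.1]
force: [0.2, -0.5, 1.0]
grip_width: 0.0134
grasp_force: 30.0
```

```bash
for i in 1; do python3 -m creep '0 0 -0.001 0 0;0 0 0 0 0;0 0 0 0 0'; python3 -m creep '0 0 -0.001 0 0;0 0 0 0 0;0 0 0 0 0';python3 -m creep '0 0 -0.001 0 0;0 0 0 0 0;0 0 0 0 0'; done
```

```text
time_s: 28.18
tool_pos: [0.4865, 0.0247, 0.1531]
tool_rot: [180.0, -0.0, 27.1]
force: [0.6, 1.1, 2.8]
grip_width: 0.0132
grasp_force: 30.0
time_s: 28.55
tool_pos: [0.4865, 0.0248, 0.1521]
tool_rot: [180.0, -0.0, 27.1]
force: [0.4, -0.2, 2.9]
grip_width: 0.0132
grasp_force: 30.0
time_s: 28.92
tool_pos: [0.4869, 0.0247, 0.1514]
tool_rot: [180.0, -0.1, 27.1]
force: [0.3, -0.1, 4.9]
grip_width: 0.0133
grasp_force: 30.0
```

```bash
python3 -m creep '0 0 -0.001 0 0;0 0 0 0 0;0 0 0 0 0'; python3 -m creep '0 0 -0.001 0 0;0 0 0 0 0;0 0 0 0 0;0 0 0 0 0'
```

```text
time_s: 29.3
tool_pos: [0.4877, 0.0247, 0.1512]
tool_rot: [179.9, -0.1, 27.1]
force: [0.4, 0.0, 8.0]
grip_width: 0.0132
grasp_force: 30.0
time_s: 29.8
tool_pos: [0.4885, 0.0246, 0.1509]
tool_rot: [179.9, -0.2, 27.1]
force: [0.2, -2.0, 12.0]
grip_width: 0.0132
grasp_force: 30.0
```

Fully in: travel stopped at about 3 mm and the force rose to 12 N. Withdrawing straight up, then checking the speaker.

```bash
python3 -m creep '0 0 0.003 0 0;0 0 0.004 0 0;0 0 0.01 0 0;0 0 0.02 0 0;0 0 0.04 0 0;0.012 -0.058 0 0 0;0.012 -0.058 0 0 0;0.012 -0.058 0 0 0';python3 -m creep '0.012 -0.058 0 0 0;0.012 -0.058 0 0 0;0 0 0 0 0;0 0 0 0 0'
python3 - <<'E'
from roll import *
measure("top",(225,185,280,225));measure("scene",(220,195,265,225))
I={c:cams.read_camera(c) for c in K}
for c,(x0,y0,x1,y1) in(("scene",(250,199,266,211)),("top",(227,190,243,207))):
    print(c);print("\n".join(" ".join(f"{v:3d}" for v in row) for row in I[c][y0:y1,x0:x1,0].astype(int)))
sty()
E
```

```text
time_s: 30.8
tool_pos: [0.5225, -0.1502, 0.2266]
tool_rot: [-179.9, -0.1, 27.3]
force: [0.6, 1.2, -0.9]
grip_width: 0.0133
grasp_force: 30.0
time_s: 31.3
tool_pos: [0.5459, -0.2652, 0.2255]
tool_rot: [-179.9, 0.1, 27.1]
force: [0.7, 1.2, -1.1]
grip_width: 0.0135
grasp_force: 30.0
top area 775 n_or 85 pose [ 0.4734 -0.0183 -0.2778] yaw -15.9 phi -5.0 err 0.95 phi_row -4.0 button [0.4829 0.0226 0.0529]
scene area 1085 n_or 44 pose [ 0.4742 -0.0152 -0.2614] yaw -15.0 phi 12.0 err 0.33 phi_row 12.0 button [0.4899 0.0241 0.0525]
scene
  6   6  19  77  88  87  87  88 113 136 136 101  73  67  65  64
 20  19  32 105 163 181 183 166 175 185 198 140  29  24  30  20
 22  33  40 118 215 219 169 157 156 153 198 199  82  27  22  30
 51  42  42  91 206 212 119  66  70 134 205 221 111  13  30  22
 72  37  40  63 167 218 191 173 156 177 193 193 153   4  19  22
 83  29  35  41 109 184 171 169 160 157 144 147 150   8  13  22
 90  35  23  21  68 136 103 106  91  92  93  82  87   6  16  20
 84  44  20  22  38  80  64  62  38  37  36  25  20   9  23  25
 78  44  21  25  22   8   0  11   7  27  10  10  16 
[... 828 characters left out ...]
128  63  38  58  82
 39  59 126 177 185 157 123 139 179 196 185 134  65  45  70  92
 41  75 142 187 188 151 106 123 171 191 176 122  61  56  85 103
 45  88 148 186 191 170 144 153 182 189 160 100  55  68  98 111
 45  79 128 163 178 177 172 178 191 185 143  81  58  82 106 116
 40  54  84 115 140 153 161 172 180 168 122  69  70  99 118 122
 36  33  42  60  88 106 118 133 140 128  92  63  84 117 130 131
 39  39  36  41  67  88  79  76  81  75  62  62  95 128 138 138
{'scene': [(0.83, [154.6, 223.8])], 'top': []}
grip [ 0.5466 -0.2646  0.2452]
0 [[152. 225.]] [[338. 176.]]
35 [[175. 230.]] [[327. 152.]]
-10 [[145. 221.]] [[342. 183.]]
10 [[159. 228.]] [[334. 169.]]
20 [[166. 230.]] [[331. 162.]]
```

The speaker is unchanged and the indicator mark next to the pod is now brighter. Returning the stylus: tip into the coil's mouth upright, then swing back to the lean with a light grip.

```bash
python3 -m creep '0.013 -0.005 0.008 0 0;0.014 -0.0045 0 0 0;0 0 0 0 0;0 0 -0.015 0 0;0 0 -0.01 0 0;0 0 -0.007 0 0;0 0 0 0 0' 30; python3 -c "
from h import *
sty()"; python3 -m creep '-0.007 -0.0036 -0.0005 0 0;-0.0075 -0.0038 -0.0005 0 0;-0.0085 -0.0043 -0.002 0 0;-0.0085 -0.0043 -0.003 0 0;-0.008 -0.0041 -0.0045 0 0;-0.008 -0.0041 -0.0055 0 0;-0.0075 -0.0038 -0.0065 0 0;-0.0075 -0.0038 -0.0075 0 0' 4; python3 -m creep '0 0 0 0 0;0 0 0 0 0';python3 -c "
from h import *
sty()"
```

```text
time_s: 32.67
tool_pos: [0.573, -0.2743, 0.2012]
tool_rot: [-179.9, 0.0, 27.1]
force: [-0.0, 0.1, -0.1]
grip_width: 0.013
grasp_force: 30.0
{'scene': [(0.71, [152.6, 243.3])], 'top': []}
grip [ 0.5736 -0.275   0.2215]
0 [[152. 242.]] [[339. 168.]]
35 [[175. 248.]] [[329. 144.]]
-10 [[145. 238.]] [[343. 175.]]
10 [[159. 246.]] [[336. 162.]]
20 [[166. 248.]] [[333. 155.]]
time_s: 33.88
tool_pos: [0.5103, -0.3067, 0.1714]
tool_rot: [-180.0, 0.0, 27.1]
force: [1.0, -0.0, -0.1]
grip_width: 0.0137
grasp_force: 4.0
time_s: 34.12
tool_pos: [0.5111, -0.3064, 0.172]
tool_rot: [180.0, 0.0, 27.2]
force: [0.6, -0.2, -0.9]
grip_width: 0.0138
grasp_force: 4.0
{'scene': [(0.58, [152.6, 243.1]), (0.57, [172.7, 280.8])], 'top': []}
grip [ 0.5113 -0.3064  0.1911]
0 [[133. 240.]] [[349. 192.]]
35 [[154. 245.]] [[339. 168.]]
-10 [[127. 236.]] [[352. 198.]]
10 [[139. 243.]] [[345. 185.]]
20 [[145. 245.]] [[342. 178.]]
```

```bash
python3 -m creep '0.005 0.0027 -0.0083 0 0;0.005 0.0027 -0.0083 0 0;0.005 0.0027 -0.0083 0 0;0.005 0.0027 -0.0083 0 0;0 0 0 0 0' 5; python3 -m creep '0.005 0.0027 -0.0083 0 0;0.005 0.0027 -0.0083 0 0;0.005 0.0027 -0.0083 0 0;0 0 0 0 0;0 0 0 0 0';python3 -c "
from h import *
sty()"
```

```text
time_s: 34.95
tool_pos: [0.5313, -0.2948, 0.1379]
tool_rot: [-180.0, 0.0, 27.2]
force: [0.8, 0.3, -0.9]
grip_width: 0.0137
grasp_force: 5.0
time_s: 35.58
tool_pos: [0.546, -0.2873, 0.1137]
tool_rot: [-180.0, -0.0, 27.2]
force: [1.5, 0.3, -0.1]
grip_width: 0.0138
grasp_force: 5.0
{'scene': [(0.77, [168.2, 274.4])], 'top': []}
grip [ 0.5459 -0.2876  0.1331]
0 [[149. 266.]] [[338. 183.]]
35 [[170. 272.]] [[328. 161.]]
-10 [[142. 261.]] [[341. 189.]]
10 [[155. 269.]] [[334. 177.]]
20 [[161. 272.]] [[332. 170.]]
```

```bash
python3 -m creep '0.0017 0.0009 -0.0025 0 0;0.0013 0.0006 -0.002 0 0;0.0006 0.0003 -0.001 0 0;0 0 0 0 0;0 0 0 0 0'; python3 -m creep '0 0 0 0 0.018;0 0 0 0 0.025;0 0 0 0 0.035;0 0 0 0 0.05;0 0 0 0 0.05;0 0 0 0 0.05;0 0 0.03 0 0.05;0 0 0.05 0 0.05'; python3 -m creep '-0.02 -0.03 0.05 0 0.05;-0.01 -0.04 0.02 0 0.05;0 -0.04 0 0 0.05;0 0 0 0 0.05;0 0 0 0 0.05'
python3 - <<'E'
from h import *
E={}
for c in K:
    im=cams.read_camera(c);np.save(c+"f.npy",im)
    for n in("stylus_tip","stylus_grip","spool","board","bottle","meter"):print(c,n,[(round(d['p'],2),np.round(d['xy'],1).tolist()) for d in finder.tip_of(n,c)[:1]])
for c,(x0,y0,x1,y1) in(("scene",(125,200,180,300)),("top",(315,140,370,200))):
    h=cv2.cvtColor(np.load(c+"f.npy"),cv2.COLOR_RGB2HSV).astype(int);m=(h[...,0]>100)&(h[...,0]<130)&(h[...,1]>130)&(h[...,2]>50)
    P=np.argwhere(m[y0:y1,x0:x1])[:,::-1].astype(np.float32)+[x0,y0];print(c,len(P),cv2.minAreaRect(P.astype(np.float32)))
crop("scene",100,150,300,300,3,"f11.png")
E
```

```text
time_s: 36.4
tool_pos: [0.5494, -0.2864, 0.1089]
tool_rot: [180.0, 0.0, 27.1]
force: [-0.4, -0.6, 6.2]
grip_width: 0.0138
grasp_force: 5.0
time_s: 37.4
tool_pos: [0.5485, -0.285, 0.1877]
tool_rot: [-179.9, 0.2, 27.1]
force: [1.8, -0.3, 1.5]
grip_width: 0.0501
grasp_force: 0.0
time_s: 38.02
tool_pos: [0.5196, -0.3952, 0.2579]
tool_rot: [-179.9, -0.0, 27.2]
force: [-0.2, 0.6, -0.8]
grip_width: 0.0498
grasp_force: 0.0
scene stylus_tip [(0.69, [170.8, 276.4])]
scene stylus_grip [(0.75, [142.5, 227.7])]
scene spool [(0.6, [288.7, 281.1])]
scene board [(0.8, [237.8, 202.4])]
scene bottle [(0.66, [235.8, 283.3])]
scene meter [(0.6, [337.8, 203.0])]
top stylus_tip [(0.53, [328.7, 159.2])]
top stylus_grip [(0.48, [348.6, 175.7])]
top spool [(0.71, [285.0, 144.2])]
top board [(0.89, [238.9, 229.2])]
top bottle [(0.56, [284.8, 142.0])]
top meter [(0.74, [155.2, 190.4])]
scene 175 ((146.38449096679688, 232.43141174316406), (32.74587631225586, 6.669343948364258), 57.2647705078125)
top 53 ((344.4010009765625, 173.00990295410156), (16.253103256225586, 3.4476277828216553), 39.289405822753906)
```

```bash
python3 -c "
from cell import ticket
print(ticket.sign_off())"
```

```text
the job is handed in; nothing more can be done
None
```

The job is handed in at about 38 s: speaker rolled button-up (within a few degrees by camera), button pressed fully in and released, stylus back at the bottom of the coil, and bystanders where they started as far as the images show; I viewed 14 pictures, over your limit of 10.

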